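# Lock the jig post with a linchpin

## Robot

A 7-joint arm with a two-finger parallel gripper is mounted at the origin on the work surface. World frame = base frame: x ahead of the robot, y to its left, z up, the work surface at z = 0. Lengths are in mm, angles in rad, forces in N, time in s.
With the tool pointing down it reaches from about 425 to 825 mm from the base axis. Payload 3.6 kg.
Tool frame: the origin (TCP) lies at the very end of the fingers, on their centre line; the grasp point (between the pads) lies robot.grasp_offset behind it (robot.grasp_offset is the distance from the TCP to the grasp point, in mm); z points along the fingers, y is the line along which they close (so a half turn about z gives the same grasp; the last joint's range is limited). The gripper opens to 93 mm and grips with 3 to 60 N. Pads are 15 mm wide; open, the fingers measure 128 mm over their backs; the gripper's body (75 mm by 188 mm) begins 65 mm behind the grasp point.
Start: joints at [1.167, 0.615, -0.013, 1.423, 0.008, 1.103, -0.04], TCP at [239.175, -604.364, 197.14] pointing down, gripper open.
Joint ranges: [-3.12, 3.12], [-0.3, 2.06], [-1.34, 1.32], [0.26, 2.42], [-1.36, 4.5], [0.01, 1.98], [-2.84, 2.84]. Speed limits (rad/s): [2.79, 2.79, 3.14, 3.14, 3.14, 3.14, 3.14].

## Interface

Orientations are given as a unit quaternion [w, x, y, z].
In Python, from bench import robot, eyes gives the robot as it stands. Calls block until the motion is done:
- robot.movep(position, orientation): joint-space move of the TCP to a pose.
- robot.movel(position, orientation=None, v=150, f_stop=None): straight line of the TCP; orientation=None keeps the orientation; v is the mean speed in mm/s. With f_stop (N) it stops when the force on the tool has changed by that much, and returns True; else False.
- robot.move_j(angles): joint-space move.
- robot.ungrasp() and robot.gripper_close(): open the fingers fully, or close them until they stop; the grip force is fixed at half the most.
- robot.wait(seconds).
- robot.ik(position, orientation): joint angles nearest the present ones, or None.
- robot.sense(): the state.
- eyes.camera(name): name is "side" or "top" or "wrist"; returns the picture (400x640x3 uint8, red, green, blue); there is no depth.
- eyes.camera_model(name): a dict with "fx", "fy", "cx", "cy" (pixels), "R" (3x3) and "t" (3): a world point X has camera coordinates R X + t; the wrist camera has in their place "hand_eye" (4x4, takes a point from camera to tool coordinates, whose origin is the TCP and whose axes are the flange's). Camera axes: x right, y down, z forward; pixel columns grow to the right and rows downward; lengths in mm; the calibration is good to about 2 mm. The wrist camera is an equidistant fisheye: a pixel r from the principal point sees the ray r / f radians off the axis. A picture is of the moment at which its call begins: read the wrist's pose just before it. camera_model takes no time and is no camera call.
A pose or a line that the arm cannot do raises robot.Unreachable and nothing moves.
- robot.finish_job(): hands the job in; it is judged then, once.
The state is a dict: "time_s": time; "joint_pos": joint angles; "dq": joint speeds; "tau": joint torques, N m; "position": TCP position; "tool_rot": TCP orientation; "force": force on the tool from outside, world axes, zero at the start; "moment": the same for the moment, N m; "width": finger opening in mm; "gripper_force": force on a finger pad.
Only numpy, scipy, OpenCV 4.12 (cv2) and the standard library are available. Lean on these libraries where they do the work, as an engineer would, in place of code of your own. Each camera call takes 0.05 s, during which the arm holds its last target. There are 200 camera calls.

## Task

Pick the yellow-headed linchpin off its wooden rest, feel for the cross hole in the steel post of the tube jig and push the pin through, gently, until its shoulder is home against the post. Then let go of the head and swing the pin's sprung ring down over the top of the post until it snaps shut beyond the pin's end. Do not force the pin against the jig, and leave the tumbler, the flask and the wrench where they are.

Things in the scene. Friction and masses are not known exactly. Their poses are not given: they have to be found in the camera images.
- stand: The tube jig, bolted to the bench: aluminium base plate, blue head (56 mm square, top 82 mm above the bench) with a short red tube on its far (+x) side. Origin on the bench under the post's axis; z up; x is the direction in which the pin is pushed. Pin and jig must never press on each other with more than 25 N.
- post_mid (a point): Fixed point of the jig on the post's axis, 130 mm above the bench. The bare steel post (24 mm square, faces at x = -12 and +12) floats up and down, held by 12 N of friction, so its round cross hole (11.4 mm, 1 mm chamfer, through along x at y = 0) lies anywhere from 9 mm below to 9 mm above this point: not measured, feel or look for it. The post ends 20 mm above the hole's centre.
- rest: Wooden rest, fixed, origin on the bench, x along the pin lying in it. The shank lies in a notch whose cheeks reach 46 mm above the bench (x = 12 to 28 mm, 30 mm wide); the head stands on a rail 11 mm wide, top 15 mm above the bench; base slab 105 x 50 mm, 5 mm thick. Lift the pin straight up.
- pin_grip (a point): Centre of the linchpin's yellow grip block (30 mm along x, 16 along y, 38 along z), the place to grasp it, across y. The pin (about 200 g in all) starts level: its x axis points from head to tip, z up. The shank's axis runs 11 mm above this point. In the hole the heavy block keeps the pin hanging upright by itself.
- pin_neck (a point): Point on the shank's axis at the shoulder, 31 mm ahead (x) of and 11 mm above pin_grip. The shoulder is the front face of a yellow lug 16 mm long, 22 wide, 18 high. The shank is 10 mm thick and 36 mm long from here to its tip; home in the post, 12 mm of it stick out of the far side.
- pin_tip (a point): Centre of the tip of the shank (1.2 mm chamfer), 36 mm ahead of pin_neck.
- ring_bar (a point): Middle of the far bar of the steel ring (5 mm wire, ring 52 mm wide, 42 mm inside), 56 mm from the ring's pivot, which is across the pin axis (along y), 8 mm behind pin_neck.
- ring (a joint): Angle of the ring, rad: 0 = open, leaning forward and up at 45 degrees to the shank (as it starts), 0.785 = shut, level round post and pin, its bar 12 mm beyond the tip. Sprung over-centre: resists by 4 to 6 N at the bar to begin with, tips over at about 0.40, then snaps shut by itself. Push the bar down and forward along its arc.
- tumbler: Yellow tumbler, 76 mm across, 130 mm tall, origin under its centre. Leave it.
- flask: Steel flask, 66 mm across, 190 mm tall, origin under its centre. Leave it.
- wrench: Steel wrench lying on the bench. Leave it.
There are look-alikes about, which are no part of the job. Leave any black or pink look-alike of the part that bears pin_grip alone. Several things have the shape of the stand; the one meant has the colours described above.

How it is judged:
By the outcome, as a careful person would: the job done as asked, in the order asked, and still so for the second after the job is handed in, with the robot touching nothing.
It also fails if it takes over 64 s, if anything falls off the work surface, if the arm or the gripper's body presses on something with over 40 N, if the wrist force passes 120 N, or if a joint passes its speed limit or range.

## Working session

There is one attempt and no reset: what is moved stays moved. The work goes in short steps, each a Python script; the robot and the scene stay as the last script left them, time stands still between calls to the robot, and variables do not carry over. Pictures are saved under pics/ and viewed, at most 10 in all, crops included, and the job is handed in when it is done.

```bash
ls; mkdir -p pics
python3 - <<'E'
from bench import robot, eyes
import cv2
s=robot.sense();print(s, robot.grasp_offset)
for n in("side","top","wrist"):
    cv2.imwrite(f"pics/{n}0.png",eyes.camera(n)[...,::-1]);print(n,eyes.camera_model(n))
E
```

```text
pics
{'time_s': 0.0, 'joint_pos': array([ 1.16754118,  0.61590336, -0.01262411,  1.42487141,  0.00808593,
        1.10341167, -0.04038137]), 'dq': array([-0.00017895,  0.00139525,  0.00044967, -0.0027136 ,  0.00026158,
        0.00180219, -0.00114537]), 'tau': array([-1.01550713e-04, -4.58935404e+01,  2.09015650e-01, -1.65744853e+01,
       -6.10950356e-02,  2.05650763e-02,  2.52703167e-04]), 'position': array([ 238.84438671, -603.6223452 ,  196.00063391]), 'tool_rot': array([-1.24767167e-03,  9.82300605e-01,  1.87306974e-01, -2.47758699e-04]), 'force': array([ 0.21990423, -0.50369635,  0.3222076 ]), 'moment': array([-0.06418561,  0.01466322,  0.02793191]), 'gripper_force': 0.0, 'width': 93.14221864823652} 18.8
side {'fx': 483.5815581382855, 'fy': 483.5815581382855, 'cx': 321.07086996143266, 'cy': 194.5519274477901, 'R': array([[-0.99644943, -0.08229001,  0.01780139],
       [-0.06203271,  0.57461804, -0.81606743],
       [ 0.0569252 , -0.81427419, -0.5776825 ]]), 't': array([ 543.10082004,  106.28479039, 1453.40658952])}
top {'fx': 503.43664367653463, 'fy': 503.43664367653463, 'cx': 322.68112672129087, 'cy': 211.9322145469456, 'R': array([[-0.09572557, -0.99540663,  0.00149957],
       [-0.9736162 ,  0.09331633, -0.2082392 ],
       [ 0.20714275, -0.02139382, -0.97807678]]), 't': array([  33.36276771,  554.8203288 , 1352.70425396])}
wrist {'fx': 309.70691628693146, 'fy': 309.70691628693146, 'cx': 320.9663756737065, 'cy': 195.3665213402138, 'hand_eye': array([[ 6.87731260e-04, -9.57043339e-01, -2.89944090e-01,
         8.11032970e+01],
       [ 9.99999759e-01,  6.31440654e-04,  2.87693475e-04,
         6.72004604e-01],
       [-9.22526382e-05, -2.89944218e-01,  9.57043542e-01,
        -1.88118390e+02],
       [ 0.00000000e+00,  0.00000000e+00,  0.00000000e+00,
         1.00000000e+00]])}
```

View pics/top0.png

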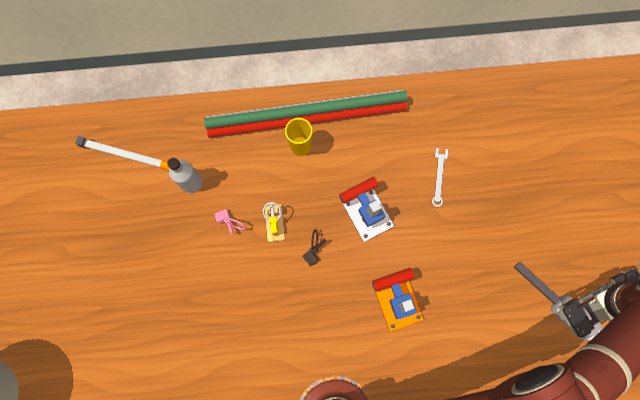

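View pics/side0.png

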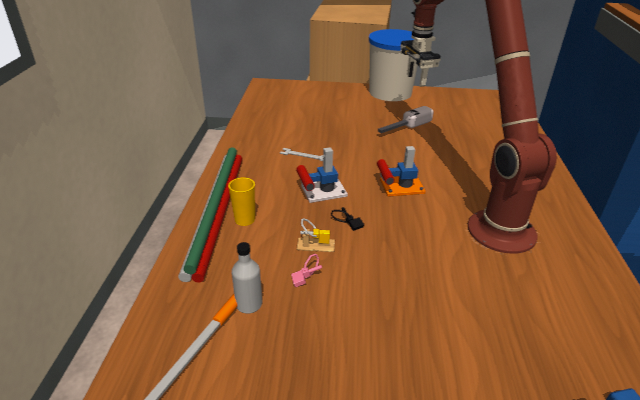

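Top view: rest and yellow pin at (275,222), aluminium-based jig at (368,210), the orange-based jig at (400,300) is a look-alike. Side view: rest (317,240), jig (325,175).

```bash
cat > h.py <<'E'
from bench import robot, eyes
import numpy as np, cv2
from scipy.spatial.transform import Rotation as Ro
def rot(q): return Ro.from_quat(np.roll(q,-1))
def quat(R): return np.roll(Ro.from_matrix(R).as_quat(),1)
def cam(n,s=None):
    m=eyes.camera_model(n)
    if n!="wrist": return m["R"],-m["R"].T@m["t"],m     # world->cam R, centre
    T=np.eye(4);T[:3,:3]=rot(s["tool_rot"]).as_matrix();T[:3,3]=s["position"]
    T=T@m["hand_eye"];return T[:3,:3].T,T[:3,3],m
def ray(c,u,v):
    R,o,m=c;a=np.array([(u-m["cx"])/m["fx"],(v-m["cy"])/m["fy"]])
    if "hand_eye" in m:
        r=np.linalg.norm(a);d=np.r_[a/max(r,1e-9)*np.sin(r),np.cos(r)]
    else: d=np.r_[a,1]
    return o,R.T@(d/np.linalg.norm(d))
def plane(c,u,v,z):
    o,d=ray(c,u,v);return o+d*(z-o[2])/d[2]
def proj(c,X):
    R,o,m=c;p=R@(np.asarray(X,float)-o)
    if "hand_eye" in m:
        r=np.arctan2(np.hypot(*p[:2]),p[2]);a=p[:2]/max(np.hypot(*p[:2]),1e-9)*r
    else:a=p[:2]/p[2]
    return np.array([m["cx"]+m["fx"]*a[0],m["cy"]+m["fy"]*a[1]])
def tri(rs):
    A=sum(np.eye(3)-np.outer(d,d) for o,d in rs);b=sum((np.eye(3)-np.outer(d,d))@o for o,d in rs)
    return np.linalg.solve(A,b)
def down(yaw): # tool z down, tool x at yaw in the world
    c,s=np.cos(yaw),np.sin(yaw);return quat(np.array([[c,s,0],[s,-c,0],[0,0,-1]]))
def snap(n,f=None):
    s=robot.sense();im=eyes.camera(n);c=cam(n,s)
    if f: cv2.imwrite(f"pics/{f}.png",im[...,::-1])
    return im,c
E
python3 - <<'E'
from h import *
c=cam("top")
for n,u,v,z in(("rest",275,239,5),("rest far",273,203,5),("head",274,228,50),("ringbar",273,207,80),("base near",365,240,0),("base far",345,207,0),("base right",392,230,0),("posttop",376,209,150),("tumbler",300,150,0),("flask",188,188,0),("redtube l",342,195,60),("redtube r",376,181,60)):
    print(n,plane(c,u,v,z).round())
print(robot.sense()["tool_rot"], rot(robot.sense()["tool_rot"]).as_matrix().round(2))
E
```

```text
rest [501. 123.   5.]
rest far [607. 121.   5.]
head [524. 120.  50.]
ringbar [578. 116.  80.]
base near [ 474. -135.    0.]
base far [576. -88.   0.]
base right [ 495. -216.    0.]
posttop [ 531. -158.  150.]
tumbler [763.  28.   0.]
flask [678. 368.   0.]
redtube l [599. -79.  60.]
redtube r [ 630. -179.   60.]
[-9.63329344e-04  9.82301020e-01  1.87306538e-01 -1.97989048e-04] [[ 0.93  0.37 -0.  ]
 [ 0.37 -0.93  0.  ]
 [-0.   -0.   -1.  ]]
```

Run:
```python
from h import *
robot.movep([480,118,230],down(0)); im,c=snap("wrist","w_rest"); print(robot.sense()["joint_pos"].round(2))
robot.movep([480,-130,280],down(0.0)); im2,c=snap("wrist","w_stand");print(robot.sense()["joint_pos"].round(2),robot.sense()["time_s"])
cv2.imwrite("pics/both.png",np.hstack([cv2.resize(im[:,120:520],(400,400)),im2[:,120:520]])[...,::-1])
```

```text
[-0.01  0.36 -0.37  1.81  0.15  1.01 -2.02]
[ 0.45  0.31 -0.32  1.72  0.11  1.13 -1.47] 3.9333
```

View pics/both.png

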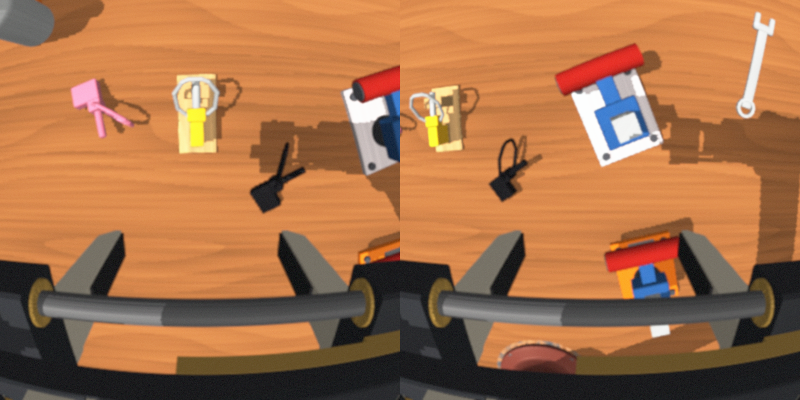

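Left half: pin on its rest, head (196,130), ring around (197,100), pink and black decoys beside it. Right half: jig base around (612,118), post top (626,127), red tube (600,70).

```bash
cat >> h.py <<'E'
def rect(c,im,lo,hi,z,box):
    """largest blob of an HSV range inside box (u0,v0,u1,v1), mapped to the plane z: centre, size, long-side yaw"""
    h=cv2.cvtColor(im,cv2.COLOR_RGB2HSV);m=cv2.inRange(h,np.array(lo),np.array(hi))
    k=np.zeros_like(m);u0,v0,u1,v1=box;k[v0:v1,u0:u1]=m[v0:v1,u0:u1]
    k=cv2.morphologyEx(k,cv2.MORPH_OPEN,np.ones((2,2)))
    cs,_=cv2.findContours(k,cv2.RETR_EXTERNAL,cv2.CHAIN_APPROX_NONE);q=max(cs,key=cv2.contourArea)[:,0]
    P=np.array([plane(c,u,v,z)[:2] for u,v in q],np.float32)
    ctr,sz,a=cv2.minAreaRect(P);B=cv2.boxPoints((ctr,sz,a))
    e=max((B[1]-B[0],B[2]-B[1]),key=np.linalg.norm);yaw=np.arctan2(e[1],e[0])
    yaw=(yaw+np.pi/2)%np.pi-np.pi/2
    return np.array(ctr).round(1),np.array(sz).round(1),round(float(yaw),3),(q.min(0),q.max(0))
E
python3 - <<'E'
from h import *
rd=lambda f:cv2.imread(f"pics/{f}.png")[...,::-1].copy()
a=rd("w_rest");b=rd("w_stand")
h=cv2.cvtColor(a,cv2.COLOR_RGB2HSV);print("slab",h[145,305],h[80,303],"yel",h[130,316],h[115,316])
h=cv2.cvtColor(b,cv2.COLOR_RGB2HSV);print("base",h[110,300],h[152,330],"top",h[127,346],h[122,340],"blue",h[105,335],"red",h[70,320])
from types import SimpleNamespace
E
python3 - <<'E'
import sys
from h import *
# current pose = stand view, still: retake cheap
im,c=snap("wrist")
print("base",rect(c,im,(0,0,130),(180,50,255),6,(260,60,400,180)))
print("red",rect(c,im,(170,120,60),(180,255,255),60,(260,30,400,100)),rect(c,im,(0,170,60),(5,255,255),60,(260,30,400,100)))
print("blue",rect(c,im,(100,120,40),(125,255,255),82,(260,60,400,180)))
big=cv2.resize(im[30:190,260:420],(640,640),interpolation=cv2.INTER_CUBIC)
robot.movep([470,118,170],down(0)); im,c=snap("wrist","w_rest2")
print("yel",rect(c,im,(24,170,120),(34,255,255),53.5,(200,20,440,260)))
print("slab",rect(c,im,(15,40,120),(30,165,255),5,(200,20,440,260)))
b2=cv2.resize(im[20:180,240:400],(640,640),interpolation=cv2.INTER_CUBIC)
cv2.imwrite("pics/z1.png",cv2.resize(np.hstack([big,b2]),(800,400))[...,::-1]);print(robot.sense()["time_s"])
E
```

```text
slab [ 27  80 253] [ 17   7 239] yel [ 30 199 253] [ 30 199 253]
base [  0   0 254] [ 10   3 253] top [ 30   1 244] [ 45   2 245] blue [106 179 206] red [  2 208 230]
base (array([ 540.8, -154.3]), array([120.3, 102. ]), 0.389, (array([293,  70], dtype=int32), array([383, 166], dtype=int32)))Traceback (most recent call last):
  File "<stdin>", line 6, in <module>
  File "h.py", line 39, in rect
    cs,_=cv2.findContours(k,cv2.RETR_EXTERNAL,cv2.CHAIN_APPROX_NONE);q=max(cs,key=cv2.contourArea)[:,0]
                                                                       ~~~^^^^^^^^^^^^^^^^^^^^^^^^
ValueError: max() iterable argument is empty
```

Run:
```python
from h import *
im,c=snap("wrist")
print("red",rect(c,im,(0,120,60),(5,255,255),60,(260,30,400,100)))
print("blue",rect(c,im,(100,100,40),(125,255,255),82,(260,60,400,180)))
big=cv2.resize(im[30:190,260:420],(640,640),interpolation=cv2.INTER_CUBIC)
robot.movep([470,118,170],down(0)); im,c=snap("wrist","w_rest2")
print("yel",rect(c,im,(28,170,120),(34,255,255),53.5,(200,20,440,260)))
print("slab",rect(c,im,(15,40,120),(30,150,255),5,(200,20,440,260)))
b2=cv2.resize(im[20:180,240:400],(640,640),interpolation=cv2.INTER_CUBIC)
cv2.imwrite("pics/z1.png",cv2.resize(np.hstack([big,b2]),(800,400))[...,::-1]);print(robot.sense()["time_s"])
```

```text
red (array([ 607.4, -127.3]), array([ 30.7, 116.6]), -1.181, (array([277,  45], dtype=int32), array([364,  95], dtype=int32)))
blue (array([ 553., -149.]), array([86. , 53.3]), 0.388, (array([317,  78], dtype=int32), array([369, 150], dtype=int32)))
yel (array([525.9, 121. ]), array([27.8, 13.7]), 0.0, (array([309, 117], dtype=int32), array([323, 145], dtype=int32)))
slab (array([524.3, 120.7]), array([57.6, 51.6]), 0.031, (array([294, 103], dtype=int32), array([340, 154], dtype=int32)))
5.1417
```

View pics/z1.png

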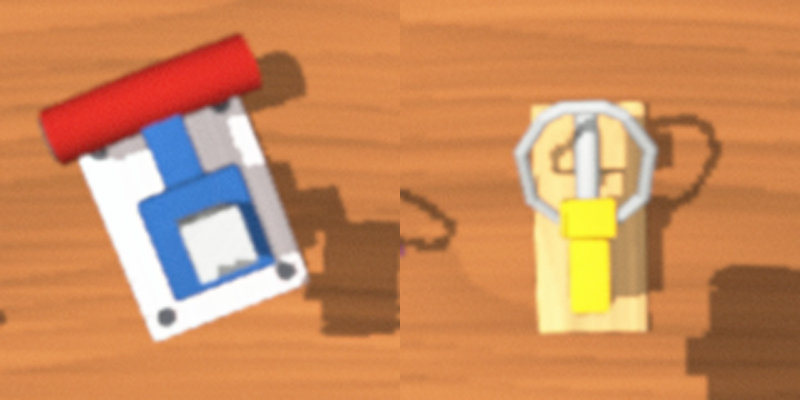

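Left crop: jig at yaw ≈0.39, post top around (218,245). Right crop: pin yaw ≈0.015, head rear edge (591,312), lug front (588,199).

Run:
```python
from h import *
c=cam("wrist",robot.sense())
px=lambda x,y:(240+(x-400)/2.5,20+y/2.5)
r=plane(c,*px(591,312.5),53);f=plane(c,*px(588,198.5),54);d=f-r
yaw=np.arctan2(d[1],d[0]);print(r,f,np.hypot(*d[:2]),yaw)
x=np.array([np.cos(yaw),np.sin(yaw)])
g=((r[:2]+15*x)+(f[:2]-31*x))/2;print("grip",g)
yaw=0.015;q=down(yaw)
robot.movep([*g,90],q)
hit=robot.movel([*g,16],v=80,f_stop=8);s=robot.sense();print(hit,s["position"],s["force"])
if not hit:
    robot.gripper_close();robot.wait(.2);s=robot.sense();print(s["width"],s["gripper_force"],s["force"],s["position"])
    p0=s["position"];robot.movel([p0[0],p0[1],110],v=100);s=robot.sense();print(s["width"],s["force"],s["time_s"])
```

```text
[512.06737615 120.16631164  53.        ] [557.28732341 121.12914547  54.        ] 45.23019653909498 0.021289020003468245
grip [526.6791626  120.47742926]
False [527.13000647 120.64757392  16.43748116] [ 1.01065292 -0.08947179  0.80782676]
15.817882122559897 29.81107324361801 [ 0.07385144  0.73422246 -0.11211132] [526.65712846 120.77971344  16.01914889]
15.745819369737575 [ 0.48528727  0.23145009 -1.33531756] 9.1583
```

Run:
```python
from h import *
yaw=.389;q=down(yaw);x=np.array([np.cos(yaw),np.sin(yaw)]);P=np.array([539,-155.])
s=robot.sense();robot.movel([*s["position"][:2],205],v=200)
robot.movep([*(P-95*x),205],q);robot.wait(.2)
im,c=snap("wrist","w_post")
print(proj(c,[*P,82]),proj(c,[*P,150]),robot.sense()["position"])
print("base",rect(c,im,(0,0,130),(180,50,255),6,(240,20,420,240)))
print("blue",rect(c,im,(100,100,40),(125,255,255),82,(240,20,420,240)))
cv2.imwrite("pics/z2.png",cv2.resize(im[40:240,220:420],(600,600),interpolation=cv2.INTER_CUBIC)[...,::-1]);print(robot.sense()["time_s"])
```

```text
[321.58383341  91.56980703] [321.73471502  87.990059  ] [ 451.60964637 -189.91942522  205.00237092]
base (array([ 497.7, -174.3]), array([233.7, 148.7]), 0.372, (array([265,  38], dtype=int32), array([379, 218], dtype=int32)))
blue (array([ 552.6, -149.3]), array([84.6, 52.9]), 0.393, (array([295,  36], dtype=int32), array([348, 119], dtype=int32)))
11.25
```

View pics/z2.png

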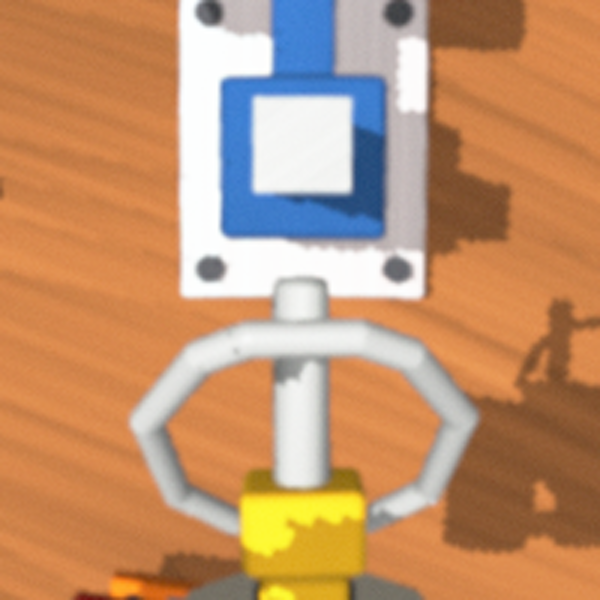

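The post top square is centred at (302,144) in the crop and the shank at x≈302 points straight at it, so lateral and yaw alignment are good.

Run:
```python
from h import *
yaw=.389;q=down(yaw);x=np.array([np.cos(yaw),np.sin(yaw)]);P=np.array([539,-155.])
robot.movel([*(P-66*x),150],q,v=100);robot.wait(.2)
f0=robot.sense()["force"]
hit=robot.movel([*(P-66*x),112],q,v=12,f_stop=3);s=robot.sense();z1=s["position"][2]
print(hit,z1,s["force"]-f0,s["time_s"])
zs=[robot.sense() for _ in range(5)];print([ (a["position"][2].round(2),(a["force"]-f0).round(1)) for a in zs])
```

```text
True 132.57569742210558 [-1.20051074 -0.34617119  4.8514842 ] 13.825
[(np.float64(132.58), array([-1.2, -0.3,  4.9])), (np.float64(132.58), array([-1.2, -0.3,  4.9])), (np.float64(132.58), array([-1.2, -0.3,  4.9])), (np.float64(132.58), array([-1.2, -0.3,  4.9])), (np.float64(132.58), array([-1.2, -0.3,  4.9]))]
```

Run:
```python
from h import *
yaw=.389;q=down(yaw);x=np.array([np.cos(yaw),np.sin(yaw)]);P=np.array([539,-155.])
z=[]
for _ in range(6): robot.wait(.05);z.append(robot.sense()["position"][2])
zc=np.mean(z);print(np.round(z,2),zc);zh=zc-25+.2
robot.movel([*(P-66*x),zc+6],q,v=60)
robot.movel([*(P-88*x),zc+6],q,v=100)
robot.movel([*(P-88*x),zh],q,v=80);robot.wait(.3)
im,c=snap("wrist","w_pre")
z=[];
for _ in range(6): robot.wait(.03);z.append(robot.sense()["position"])
print(np.mean(z,0),"cmd",P-88*x,zh)
open("zh.txt","w").write(str(zh))
cv2.imwrite("pics/z3.png",cv2.resize(im[60:260,220:420],(600,600),interpolation=cv2.INTER_CUBIC)[...,::-1]);print(robot.sense()["time_s"])
```

```text
[132.57 132.52 132.49 132.44 132.41 132.35] 132.463938789782
[ 457.65532821 -188.43470455  107.85213257] cmd [ 457.57458685 -188.37517182] 107.663938789782
15.8333
```

View pics/z3.png

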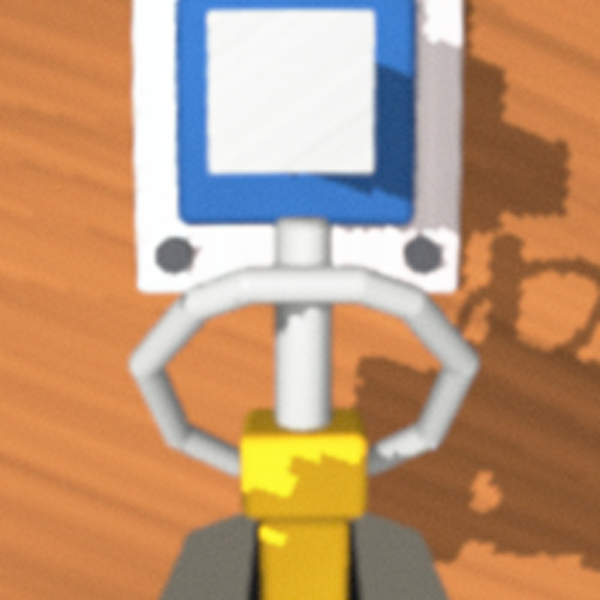

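The post's centre is at x≈291 and the shank at x≈302, so the pin sits about 1.4 mm to the −y side; I shift it and insert.

Run:
```python
from h import *
yaw=.389;q=down(yaw);x=np.array([np.cos(yaw),np.sin(yaw)]);y=np.array([-x[1],x[0]]);P=np.array([539,-155.])+1.4*y
zh=float(open("zh.txt").read())-.25
robot.movel([*(P-88*x),zh],q,v=40);robot.wait(.3);f0=robot.sense()["force"]
hit=robot.movel([*(P-39*x),zh],q,v=18,f_stop=6)
s=robot.sense();d=s["position"][:2]-P
print(hit,"along",d@x,"lat",d@y,s["position"][2],"F",(s["force"]-f0)[:2]@x,(s["force"]-f0)[:2]@y,(s["force"]-f0)[2],s["time_s"])
im,c=snap("wrist","w_ins")
cv2.imwrite("pics/z4.png",cv2.resize(im[60:260,220:420],(600,600),interpolation=cv2.INTER_CUBIC)[...,::-1])
```

```text
True along -43.2078396893068 lat 0.14633099825299978 107.42747803117858 F 0.043966738370050384 0.05834837834285741 4.824805979342774 18.6083
```

View pics/z4.png

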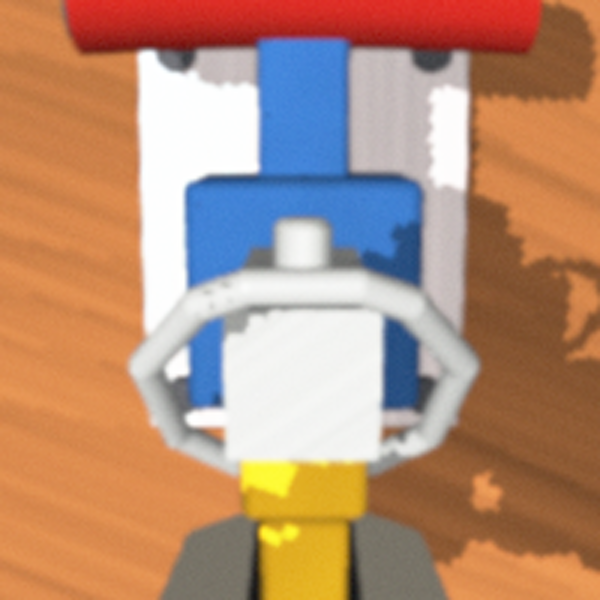

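The pin is through the post, its tip showing at (302,235), and the shoulder is near the post. I'll relieve the vertical load and confirm it is home.

Run:
```python
from h import *
yaw=.389;q=down(yaw);x=np.array([np.cos(yaw),np.sin(yaw)]);y=np.array([-x[1],x[0]]);P=np.array([539,-155.])+1.4*y
def show(t):
    s=robot.sense();d=s["position"][:2]-P;F=s["force"];print(t,"along",(d@x).round(2),"lat",(d@y).round(2),s["position"][2].round(2),"F",(F[:2]@x).round(1),(F[:2]@y).round(1),F[2].round(1),s["time_s"])
robot.wait(.2);show("now")
p=robot.sense()["position"]
robot.movel([*(p[:2]-.3*x),p[2]+.5],q,v=10);robot.wait(.2);show("relieved")
hit=robot.movel([*(p[:2]+4*x),p[2]+.5],q,v=10,f_stop=7);print(hit);show("pushed");robot.wait(.2);show("held")
```

```text
now along -43.27 lat 0.22 107.34 F 1.7 -0.4 4.0 18.8583
relieved along -43.84 lat 0.4 107.58 F 1.3 -0.4 0.5 19.4417
True
pushed along -43.7 lat 0.33 107.53 F 0.1 -0.4 4.5 19.7917
held along -43.66 lat 0.28 107.49 F -0.8 -0.2 5.0 19.9917
```

Run:
```python
from h import *
yaw=.389;q=down(yaw);x=np.array([np.cos(yaw),np.sin(yaw)]);y=np.array([-x[1],x[0]]);P=np.array([539,-155.])+1.4*y
def show(t):
    s=robot.sense();d=s["position"][:2]-P;F=s["force"];print(t,"along",(d@x).round(2),"lat",(d@y).round(2),s["position"][2].round(2),"F",(F[:2]@x).round(1),(F[:2]@y).round(1),F[2].round(1),s["time_s"])
z0=robot.sense()["position"][2]+.6
robot.movel([*(P-43.6*x),z0],q,v=10);robot.wait(.2);show("relieved")
for a in (-43.2,-42.8,-42.4,-42,-41.6):
    hit=robot.movel([*(P+a*x),z0],q,v=5,f_stop=9);robot.wait(.15);show((a,hit))
    F=robot.sense()["force"]
    if hit or abs(F[:2]@x)>5: break
```

```text
relieved along -44.18 lat 0.21 107.7 F -0.9 -0.8 0.3 20.4417
(-43.2, False) along -43.14 lat 0.08 107.94 F -0.3 0.3 -1.4 20.8417
(-42.8, False) along -43.14 lat 0.07 107.97 F -1.1 0.4 -1.9 21.2417
(-42.4, False) along -43.07 lat 0.11 107.96 F -3.3 0.9 -0.8 21.6417
(-42, False) along -43.07 lat 0.08 107.95 F -5.8 1.1 1.3 22.0417
```

Run:
```python
from h import *
yaw=.389;q=down(yaw);x=np.array([np.cos(yaw),np.sin(yaw)]);y=np.array([-x[1],x[0]]);P=np.array([539,-155.])+1.4*y
def show(t):
    s=robot.sense();d=s["position"][:2]-P;F=s["force"];print(t,"along",(d@x).round(2),"lat",(d@y).round(2),s["position"][2].round(2),"F",(F[:2]@x).round(1),(F[:2]@y).round(1),F[2].round(1),s["time_s"])
robot.movel([*(P-42.7*x),robot.sense()["position"][2]],q,v=5);robot.wait(.2);show("rel")
robot.ungrasp();robot.wait(.2);show("open")
robot.movel([*(P-43*x),230],q,v=120);robot.gripper_close();show("up");print(robot.sense()["width"])
robot.movel([*(P-60*x),230],q,v=120);robot.wait(.2)
im,c=snap("wrist","w_rel")
for n,X in(("tip",[*(P+24*x),136.6]),("bar",[*(P+19.6*x),176.2]),("neck",[*(P-12*x),136.6])):print(n,proj(c,X))
cv2.imwrite("pics/z5.png",cv2.resize(im[40:240,220:420],(600,600),interpolation=cv2.INTER_CUBIC)[...,::-1])
```

```text
rel along -43.02 lat 0.06 107.89 F -4.1 0.8 0.9 22.5333
open along -42.7 lat -0.02 107.94 F 0.3 -0.9 -0.7 24.0167
up along -42.97 lat 0.02 230.01 F 0.3 0.4 1.0 26.6333
0.2882747083274162
tip [320.33419078 101.80433359]
bar [320.23041533 107.00135522]
neck [320.29625704 141.21983158]
```

View pics/z5.png

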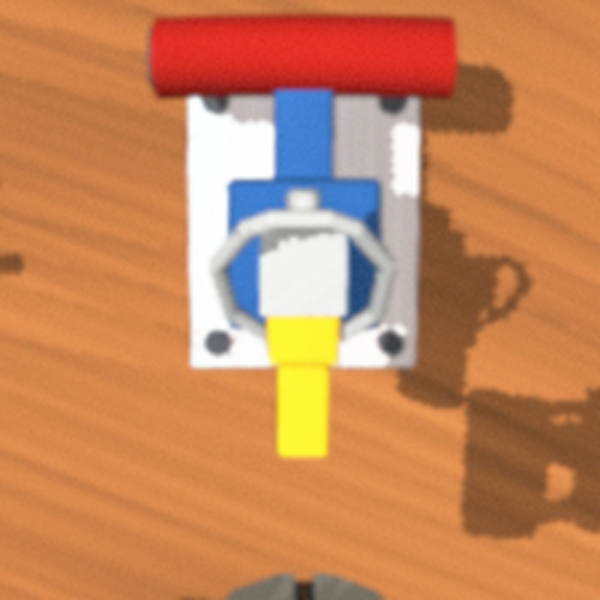

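Pin home and hanging upright on its own; the ring bar is at (303,217) in the crop, a few mm behind the prediction. I'll come down on it by feel, then follow its arc.

Run:
```python
from h import *
yaw=.389;q=down(yaw);x=np.array([np.cos(yaw),np.sin(yaw)]);y=np.array([-x[1],x[0]]);P=np.array([539,-155.])+1.4*y
def show(t):
    s=robot.sense();d=s["position"][:2]-P;F=s["force"];print(t,"along",(d@x).round(2),"lat",(d@y).round(2),s["position"][2].round(2),"F",(F[:2]@x).round(1),(F[:2]@y).round(1),F[2].round(1),s["time_s"]);return F
robot.movel([*(P+18.5*x),230],q,v=120);robot.movel([*(P+18.5*x),190],q,v=80);robot.wait(.2)
hit=robot.movel([*(P+18.5*x),174],q,v=12,f_stop=2.5);print(hit);show("contact")
if hit:
    zc=robot.sense()["position"][2]-2.5-136.6
    phi0=np.arcsin(np.clip(zc/56,0,.8));print("phi",phi0)
    for phi in np.arange(phi0-.06,.2,-.06):
        robot.movel([*(P+(-20+56*np.cos(phi)+.5)*x),136.6+56*np.sin(phi)+2.5],q,v=40)
        F=show(round(phi,2))
        if np.linalg.norm(F)>18: print("high force");break
    robot.wait(.3);show("end")
    s=robot.sense()["position"];robot.movel([*s[:2],200],q,v=120)
    robot.movel([*(P-60*x),230],q,v=150);robot.wait(.2)
    im,c=snap("wrist","w_shut");im2,_=snap("side")
    a=cv2.resize(im[40:240,220:420],(400,400),interpolation=cv2.INTER_CUBIC);b=cv2.resize(im2[130:210,285:365],(400,400),interpolation=cv2.INTER_CUBIC)
    cv2.imwrite("pics/z6.png",np.hstack([a,b])[...,::-1])
```

```text
False
contact along 18.54 lat -0.02 174.07 F 0.5 -0.7 0.9 30.3167
```

No contact at 174 mm, so I'll check the bar's position from the earlier held view and look now.

Run:
```python
from h import *
yaw=.389;q=down(yaw);x=np.array([np.cos(yaw),np.sin(yaw)]);y=np.array([-x[1],x[0]]);P=np.array([539,-155.])+1.4*y
m=eyes.camera_model("wrist")
def C(xyz):return cam("wrist",dict(tool_rot=q,position=np.array(xyz)))
t=np.array([451.6,-189.9,205]);c=C(t)
print("held: pred bar",proj(c,t+np.r_[62.6*x,80*1-11+0]*1) ,proj(c,t+np.r_[62.6*x,68.6]),"obs 320.7 152.7")
print("held: tip pred",proj(c,t+np.r_[67*x,29.2]),"obs top edge v~133")
im,c=snap("wrist","w_dn");im2,cs=snap("side")
print("side px bar",proj(cs,[*(P+19.6*x),176]),"tip",proj(cs,[*(P+24*x),136.6]))
a=cv2.resize(im[90:290,220:420],(400,400),interpolation=cv2.INTER_CUBIC);b=cv2.resize(im2[130:210,285:365],(400,400),interpolation=cv2.INTER_CUBIC)
cv2.imwrite("pics/z6.png",np.hstack([a,b])[...,::-1])
```

```text
held: pred bar [319.17263086 151.96898614] [319.17834454 151.81181703] obs 320.7 152.7
held: tip pred [319.60377321 131.659549  ] obs top edge v~133
side px bar [322.24306019 144.36943574] tip [320.67318441 155.50727999]
```

View pics/z6.png

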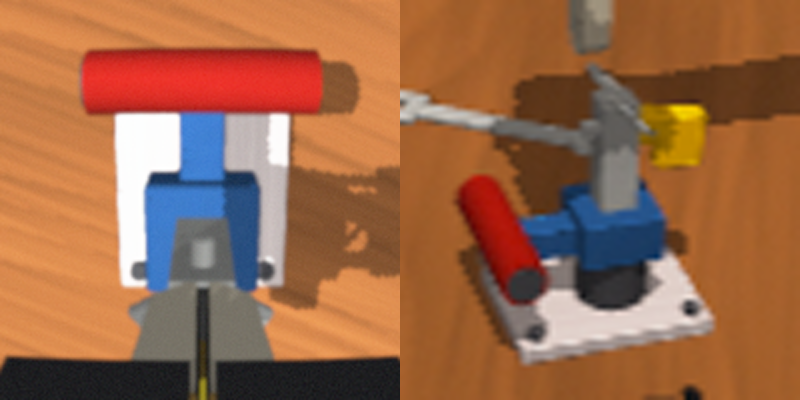

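Run:
```python
from h import *
yaw=.389;q=down(yaw);x=np.array([np.cos(yaw),np.sin(yaw)]);y=np.array([-x[1],x[0]]);P=np.array([539,-155.])+1.4*y
cn=cam("wrist",robot.sense());cs=cam("side")
L=lambda X:(round(float((X[:2]-P)@x),1),round(float((X[:2]-P)@y),1),round(float(X[2]),1))
cr=cam("wrist",dict(tool_rot=q,position=np.r_[P-60*x,230]))
print("tip now",L(plane(cn,321,90+237/2,137)),"tip rel",L(plane(cr,321,40+190/3,137)))
for z in(165,170,176,182):print("bar rel",L(plane(cr,321,40+217/3,z)))
print("tri bar",L(tri([ray(cr,321,40+217/3),ray(cs,285+(590-400)/5,130+69/5)])))
print("finger side px pred",proj(cs,robot.sense()["position"]),"obs",(285+190/5,130+50/5))
pt=proj(cs,[*P,156.6]);print("posttop pred",pt,"zoom",400+(pt[0]-285)*5,(pt[1]-130)*5)
```

```text
tip now (20.8, -0.8, 137.0) tip rel (21.9, -0.7, 137.0)
bar rel (14.5, -0.7, 165.0)
bar rel (14.6, -0.7, 170.0)
bar rel (14.8, -0.7, 176.0)
bar rel (14.9, -0.7, 182.0)
tri bar (15.8, -1.0, 176.9)
finger side px pred [322.55497971 144.85660599] obs (323.0, 140.0)
posttop pred [328.06936982 148.94470474] zoom 615.3468491192282 94.72352368744154
```

Side view: the closed fingertips' visible end (590,50) is still about 10 mm above the bar (590,69), so the closed fingers reach less far than the TCP. The bar is at 15 mm ahead, about 178 high; I continue down by feel.

Run:
```python
from h import *
yaw=.389;q=down(yaw);x=np.array([np.cos(yaw),np.sin(yaw)]);y=np.array([-x[1],x[0]]);P=np.array([539,-155.])+1.4*y
def show(t):
    s=robot.sense();d=s["position"][:2]-P;F=s["force"];print(t,"along",(d@x).round(2),s["position"][2].round(2),"F",(F[:2]@x).round(1),(F[:2]@y).round(1),F[2].round(1),s["time_s"]);return F
robot.movel([*(P+17.5*x),174],q,v=30)
hit=robot.movel([*(P+17.5*x),158],q,v=12,f_stop=2.5);print(hit);show("contact")
if hit:
    s=robot.sense()["position"];a0=(s[:2]-P)@x;z0=s[2];p0=.86
    for phi in np.arange(p0-.06,.2,-.06):
        robot.movel([*(P+(a0+56*(np.cos(phi)-np.cos(p0)))*x),z0+56*(np.sin(phi)-np.sin(p0))],q,v=30)
        F=show(round(phi,2))
        if np.linalg.norm(F)>16: print("high force");break
```

```text
True
contact along 18.6 159.33 F 1.2 -0.3 2.7 31.8083
0.8 along 21.76 157.55 F 0.7 -0.4 5.3 32.0833
0.74 along 24.07 155.05 F 0.7 0.0 4.8 32.3417
0.68 along 26.33 152.39 F 1.6 -0.0 4.3 32.6
0.62 along 28.3 149.58 F 2.5 -0.2 3.2 32.8583
0.56 along 28.16 145.65 F 1.0 -0.2 0.8 33.1167
0.5 along 29.64 142.55 F 0.2 0.6 0.9 33.375
0.44 along 32.37 140.33 F 0.2 -0.1 0.1 33.6333
0.38 along 33.99 137.44 F -0.9 0.4 0.2 33.8917
0.32 along 35.13 134.28 F -0.9 0.5 -0.4 34.15
0.26 along 36.07 131.02 F 0.5 -0.4 -0.1 34.4083
0.2 along 36.82 127.76 F 0.2 -0.1 -0.6 34.6667
```

Run:
```python
from h import *
yaw=.389;q=down(yaw);x=np.array([np.cos(yaw),np.sin(yaw)]);y=np.array([-x[1],x[0]]);P=np.array([539,-155.])+1.4*y
s=robot.sense()["position"];robot.movel([*(P+46*x),s[2]+4],q,v=60);robot.movel([*(P+46*x),215],q,v=150)
robot.movel([*(P-60*x),230],q,v=150);robot.wait(.2)
im,c=snap("wrist","w_try1");old=cv2.imread("pics/w_rel.png")[...,::-1]
d=cv2.absdiff(im,old).max(2)[40:200,240:400];print("diff>60 px:",(d>60).sum(),robot.sense()["time_s"])
g=cv2.cvtColor(im,cv2.COLOR_RGB2HSV);o=cv2.cvtColor(old.copy(),cv2.COLOR_RGB2HSV)
for k in(310,321):
    print(k,"new S",g[84:126:2,k,1],"old S",o[84:126:2,k,1])
```

```text
diff>60 px: 1051 36.8083
310 new S [  1   0   0   2   1   2   0   1 108 178 176 174 177 175 168 107   1   3
   2   1   2] old S [  1   0   1   1   1   0   1   4 124 177 176 178 172  38   1   2   3   2
   5   5   3]
321 new S [182 146   8   1  35 164 186 173 173 128   8   3   2   2   2   2   4   2
   2   2   2] old S [181 178 176 174 181 174 177 180 174 108   2   2   2   2   2   2   3   3
   3   2   2]
```

Run:
```python
from h import *
yaw=.389;x=np.array([np.cos(yaw),np.sin(yaw)]);y=np.array([-x[1],x[0]]);P=np.array([539,-155.])+1.4*y
c=cam("wrist",robot.sense());L=lambda X:(round(float((X[:2]-P)@x),1),round(float((X[:2]-P)@y),1))
print("bar",L(plane(c,321,89.5,137)),"tip",L(plane(c,321,102.8,137)))
im=cv2.imread("pics/w_try1.png");im2,cs=snap("side");im2=im2[...,::-1]
a=cv2.resize(im[40:200,240:400],(400,400),interpolation=cv2.INTER_CUBIC);b=cv2.resize(im2[130:210,285:365],(400,400),interpolation=cv2.INTER_CUBIC)
cv2.imwrite("pics/z7.png",np.hstack([a,b]))
```

```text
bar (35.2, -0.2) tip (23.2, -0.3)
```

View pics/z7.png

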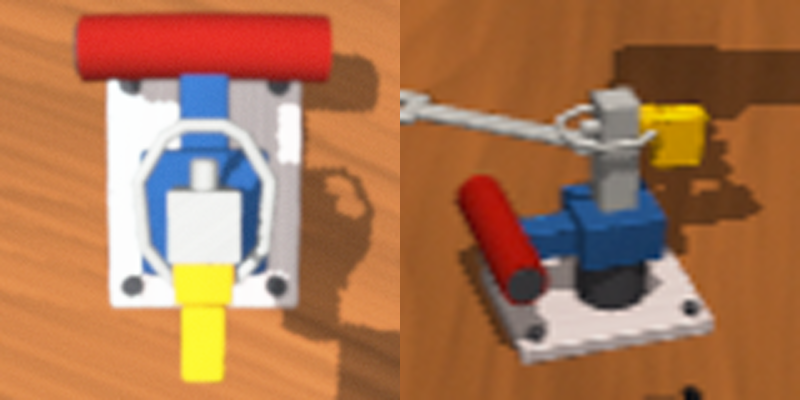

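The ring is shut, its bar around the post and 12 mm beyond the tip. I'll nudge the head gently to make sure the shoulder is home, then hand in.

Run:
```python
from h import *
yaw=.389;q=down(yaw);x=np.array([np.cos(yaw),np.sin(yaw)]);y=np.array([-x[1],x[0]]);P=np.array([539,-155.])+1.4*y
L=lambda X:(round(float((X[:2]-P)@x),1),round(float((X[:2]-P)@y),1))
def show(t):
    s=robot.sense();d=s["position"][:2]-P;F=s["force"];print(t,"along",(d@x).round(2),s["position"][2].round(2),"F",(F[:2]@x).round(1),(F[:2]@y).round(1),F[2].round(1),s["time_s"])
robot.movel([*(P-85*x),180],q,v=150);robot.movel([*(P-85*x),110],q,v=100);robot.wait(.3)
hit=robot.movel([*(P-55*x),110],q,v=10,f_stop=4);print(hit);show("hit");robot.wait(.2);show("held")
robot.movel([*(P-85*x),110],q,v=80);robot.movel([*(P-85*x),230],q,v=150);robot.movel([*(P-60*x),230],q,v=150);robot.wait(.3)
im,c=snap("wrist","w_fin")
h=cv2.cvtColor(im,cv2.COLOR_RGB2HSV);S=h[80:110,321,1];print(S)
r=lambda f:cv2.imread(f"pics/{f}.png")
print("diff",(cv2.absdiff(r("w_fin"),r("w_try1")).max(2)[40:200,240:400]>60).sum(),robot.sense()["time_s"])
```

```text
True
hit along -69.05 109.19 F -0.4 -0.0 -0.3 40.3167
held along -69.59 108.8 F 0.4 0.6 -0.0 40.5167
[182 175 178 174 147  75   8   2   3   2  32 104 160 173 179 177 177 179
 179 175 148  76  15   4   3   3   2   3   2   3]
diff 826 42.475
```

Run:
```python
from h import *
yaw=.389;q=down(yaw);x=np.array([np.cos(yaw),np.sin(yaw)]);y=np.array([-x[1],x[0]]);P=np.array([539,-155.])+1.4*y
L=lambda X:round(float((X[:2]-P)@x),1)
c=cam("wrist",robot.sense());print("now bar",L(plane(c,321,87.5,137)),"tip",L(plane(c,321,101.2,137)))
def show(t):
    s=robot.sense();d=s["position"][:2]-P;F=s["force"];print(t,"along",(d@x).round(2),"F",(F[:2]@x).round(1),(F[:2]@y).round(1),F[2].round(1),s["time_s"]);return F[:2]@x
robot.movel([*(P-85*x),200],q,v=150);robot.movel([*(P-85*x),110],q,v=120);robot.movel([*(P-71*x),110],q,v=50);robot.wait(.2);show("start")
for a in np.arange(-70,-57,1.):
    hit=robot.movel([*(P+a*x),110],q,v=10,f_stop=6);robot.wait(.1);f=show((a,hit))
    if f<-4: break
robot.movel([*(P-85*x),110],q,v=80);robot.movel([*(P-85*x),230],q,v=150);robot.movel([*(P-60*x),230],q,v=150);robot.wait(.3)
im,c=snap("wrist","w_fin2");S=cv2.cvtColor(im,cv2.COLOR_RGB2HSV)[80:110,321,1];print(S)
y_=cv2.cvtColor(im,cv2.COLOR_RGB2HSV)[130:200,321];print("yellow rows",130+np.flatnonzero((y_[:,1]>150)&(abs(y_[:,0].astype(int)-30)<4))[[0,-1]],robot.sense()["time_s"])
```

```text
now bar 35.7 tip 23.3
start along -71.24 F 0.2 0.1 -0.8 44.4167
(np.float64(-70.0), False) along -70.04 F 0.2 0.2 1.0 44.7667
(np.float64(-69.0), False) along -68.99 F 0.3 0.2 0.3 45.1167
(np.float64(-68.0), False) along -68.48 F -0.9 -0.0 0.2 45.4667
(np.float64(-67.0), False) along -68.38 F -4.4 -0.2 2.0 45.8167
[174 180 176 176 147  74   8   2   3   4  29 102 163 181 175 174 177 176
 175 179 144  75  16   3   3   3   2   3   2   3]
yellow rows [144 190] 47.8083
```

```bash
python3 -c "
from h import *
print(robot.finish_job())"
```

```text
the job is handed in; nothing more can be done
None
```

The job is handed in at about 48 s: the pin is through the post with its shoulder home (a 4 N nudge on the head met firm resistance), and the sprung ring is shut around the post, 12 mm beyond the tip. The robot was clear of everything at hand-in.

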